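# Spin the salad dry and lock the spinner

## Task

Spin the salad dry: with a fingertip in the finger cup of the salad spinner, draw the turning disc round clockwise (seen from above) for two full turns, and on to where the gap in its raised rim lies under the lock button. Then press the lock button down, so that its tongue drops into the gap, and let go. Use light fingertip touches only: the spinner stays standing on its spot and is not lifted, and the things around it stay where they are.

Things in the scene. Friction and masses are not known exactly. Their poses are not given: they have to be found in the camera images.
- salad_spinner: salad spinner, loose, about 1.7 kg, rubber foot 180 mm wide: clear bowl with a white basket inside, white lid 245 mm wide, top of the lid 138 mm above the worktop, and on it a grey turning disc and a white lock button (top at 165 mm). Origin: centre of the underside. z up along the disc's axis; the lock button lies along the body's own -x, 104 mm from the axis
- rim_gap (a point): middle of the gap in the disc's raised rim. The flat grey disc, 181 mm wide, top face 145 mm above the worktop, turns about the spinner's upright axis; along its edge runs the raised rim (centre line at radius 84 mm, 8 mm high, top at 153 mm) with this one gap, 26 mm of clear width. The point lies on the disc's top face at radius 84 mm, straight across from the finger cup
- finger_cup (a point): centre of the floor of the finger cup, a round collar on the disc 44 mm from its axis, open at the top: inside 46 mm wide (50 at the mouth), outside 57, 22 mm deep; floor 145 mm, mouth 167 mm above the worktop. Shut fingertips go in and push its wall along; the disc drags with 0.08 N m (1.8 N at the cup) and stays where it is left
- spin_disc (a joint): turn of the disc, rad, growing clockwise seen from above and counting on over several turns. At 0 and each 6.283 more the gap lies under the button's tongue and the cup stands straight across from the button. Starts at -1.4 to -0.4, so two full turns and on to the gap end at 12.57. Within 0.09 the tongue drops in freely; to about 0.12 it mostly centres the disc as it is pressed
- button_top (a point): centre of the lock button's top: a round white pad 27 mm wide in a collar near the lid's edge, 165 mm above the worktop when up, 157 mm when fully down. Its tongue, a bar 10 mm thick, points from the pad towards the disc's axis and hangs over the rim, its end 80 mm from the axis and its underside at 154.5 mm: fingertips that stay inside the cup pass clear of it
- lock_button (a joint): how far the lock button is pressed down, m: 0 up (start), 0.008 fully down. It needs about 2 N to move and stays where it is left. If the gap is not under the tongue, the tongue lands on the rim after about 0.002 and the button goes no farther
- blue_bowl: the round green mixing bowl (240 mm wide, 102 mm high), a bystander; origin at the centre of its underside
- lemon: the lemon (78 x 55 x 56 mm), a bystander; origin at the centre of its underside
- mandarin: the mandarin (64 mm), a bystander; origin at the centre of its underside
- steel_tumbler: the steel tumbler (68 mm wide, 104 mm high), a bystander; origin at the centre of its underside
- teaspoon: the teaspoon lying in front (139 mm long, 10 mm high), a bystander; origin at the centre of its underside
- wooden_spoon: the wooden cooking spoon (310 mm long, 14 mm high), a bystander; origin at the centre of its underside

How it is judged (in metres and radians):
On the way, in this order (a step that is already met when the one before it is completed fails the run):
1. the disc has been drawn round one full turn clockwise with the fingers at the finger cup (value of joint spin_disc above 5.9 rad and horizontal distance between the grasp point and finger_cup below 0.05 m), for 0.05 s.
2. the disc has been drawn round two full turns clockwise, on to the gap, with the fingers at the finger cup (value of joint spin_disc above 12.25 rad and horizontal distance between the grasp point and finger_cup below 0.05 m), for 0.05 s.
3. the lock button is pressed down with its tongue in the gap (value of joint lock_button above 0.006 m), for 0.1 s.
At the end, for the whole second after the job is handed in: The lock button is down by more than 6 of its 8 mm with its tongue in the rim's gap, the disc stands at 12.25 rad or more (two full turns and on to the gap; a later gap also counts), and the spinner stands upright and still within 50 mm of where it began (value of joint lock_button above 0.006 m and value of joint spin_disc above 12.25 rad and angle between salad_spinner's own z axis and vertical below 0.03 rad and distance of salad_spinner from where it was at the start of the episode below 0.05 m and linear speed of salad_spinner below 0.01 m/s and angular speed of salad_spinner below 0.05 rad/s); the robot touches nothing.
It fails at once if the spinner is lifted or tipped (height (world z) of salad_spinner above 0.012 m or angle between salad_spinner's own z axis and vertical above 0.12 rad).
It fails at once if the spinner is shoved more than 50 mm from its place (distance of salad_spinner from where it was at the start of the episode above 0.05 m).
It fails at once if the fingers bear on the spinner with more than 40 N (contact force between the fingers and salad_spinner above 40 N).
It fails at once if a bystander is moved by more than 30 mm (distance of any of blue_bowl, lemon, mandarin, steel_tumbler, teaspoon, wooden_spoon from where it was at the start of the episode above 0.03 m).
It also fails if it takes over 72 s, if anything falls off the work surface, if the arm or the gripper's body presses on something with over 40 N, if the wrist force passes 120 N, or if a joint passes its speed limit or range.

## Robot

A 7-joint arm with a two-finger parallel gripper is mounted at the origin on a cart in front of the work surface, level with it; the furniture and walls round the work are solid. World frame = base frame: x ahead of the robot, y to its left, z up, the work surface at z = 0. Lengths are in mm, angles in degrees, forces in N, time in s.
With the tool pointing down it reaches from about 400 to 875 mm from the base axis. Payload 6.5 kg.
Tool frame: the origin (TCP) lies midway between the tips of the shut fingers; the grasp point (between the pads) lies bot.hold_point_z behind it (bot.hold_point_z is the distance from the TCP to the grasp point, in mm); z points along the fingers, y is the line along which they close (so a half turn about z gives the same grasp; the last joint's range is limited). The gripper opens to 85 mm and grips with 20 to 120 N. Pads are 22 mm wide; open, the fingers measure 114 mm over their backs; the gripper's body (76 mm by 85 mm) begins 54 mm behind the grasp point. The pads swing forward as they close: fully open they stand 13 mm farther back than shut.
Start: joints at [71.093, 30.733, -0.252, 88.115, 0.149, 61.152, -4.079], TCP at [169.483, -627.507, 207.69] pointing down, gripper open.
Joint ranges: [-154.64, 154.64], [-21.42, 123.67], [-72.66, 72.17], [13.99, 137.28], [-74.86, 254.86], [10.95, 109.41], [-158.01, 158.01]. Speed limits (degrees/s): [136.94, 136.94, 180, 180, 180, 180, 180].

## Interface

Orientations are given as [roll, pitch, yaw] about the fixed x, y, z axes, in that order (R = Rz(yaw) Ry(pitch) Rx(roll)).
In Python, from workcell import sensors, imaging, job, bot gives the robot as it stands.
- The arm moves only by the tool move_arm, never from a script. Its argument "series" is a list that holds one entry, the list of rows, each a list of 5 numbers: the finger opening in mm, from 0 to 85.4, then the shift along the tool's x, y, z in mm, then the turn about the tool's z in rad. In form: [[[grip, dx, dy, dz, yaw], ...]]. A call has exactly 8 rows; each row shifts and turns the commanded pose from where the row before left it, along the tool's axes as they then stand; what a row does not reach is not made up. A row lasts 1/12 s, in which the tool goes at most 41.7 mm and 7.16 degrees, less where a joint would pass 70% of its speed; a pose out of reach is approached as far as the arm can. A call with a gripper value outside its range is refused whole. The fingers move at their own pace and stop on an object; the grip force is fixed at half the most. Time passes only in rows, so rows that do not move let the fingers close, or fill a call up. It gives the time, the measured TCP pose, the force, the opening and the grip force at its end, in the units of the state.
- sensors.state(): the state, without advancing time (a new reading comes with each control period).
- imaging.grab_frame(name): name is "scene" or "top" or "wrist"; returns a dict with "img" (400x640x3 uint8, red, green, blue), "fx", "fy", "cx", "cy" (pixels), "k1" (the pictures are not rectified: a ray, as slopes to the right and down, at radius r is drawn at 1 + k1 r^2 times it, then the intrinsics apply), "xyz" and "orientation" of the camera in the world. Camera axes: x right, y up, looking along -z (the intrinsics and any distortion apply to the point x, -y, -z); pixel columns grow to the right and rows downward; lengths in mm; the calibration is good to about 2 mm. A picture is of the moment at which its call begins. There is no depth.
- job.job_done(): hands the job in; it is judged then, once.
The state is a dict: "time": time; "joint_pos": joint angles; "qvel": joint speeds; "joint_efforts": joint torques, N m; "ee_pos": TCP position; "tcp_rot": TCP orientation; "ft_force": force on the tool from outside, world axes, zero at the start; "torque": the same for the moment, N m; "width": finger opening in mm; "grasp_force": force on a finger pad.
Only numpy, scipy, OpenCV 4.12 (cv2) and the standard library are available. Lean on these libraries where they do the work, as an engineer would, in place of code of your own. Each camera call takes 0.05 s, during which the arm holds its last target. There are 200 camera calls.

## Working session

There is one attempt and no reset: what is moved stays moved. The work goes in short steps, Python scripts to look and compute and a tool call to move; the robot and the scene stay as the last step left them, time stands still between calls to the robot, and variables do not carry over. Pictures are saved under pics/ and viewed, at most 10 in all, crops included, and the job is handed in when it is done.

Besides the shell and the picture viewer there is one more tool, called in YAML: its name, and indented under it one key for each argument. move_arm: Moves the arm, as the interface text tells. Its arguments: {"type":"object","properties":{"series":{"type":"array"}},"required":["series"]}

```bash
mkdir -p pics
python3 - <<'E'
from workcell import sensors, imaging, job, bot
import cv2
print(sensors.state(), bot.hold_point_z)
for n in ["scene","top"]:
    f=imaging.grab_frame(n); cv2.imwrite(f"pics/{n}0.png",f["img"][:,:,::-1])
    print(n,{k:v for k,v in f.items() if k!="img"})
E
```

```text
{'time': 0.0, 'joint_pos': array([71.09488269, 30.77898311, -0.25560014, 88.17284275,  0.14765109,
       61.15167895, -4.07850082]), 'qvel': array([-0.09447828, -0.07137297,  0.05457549, -0.00916535,  0.05338187,
        0.03858957, -0.00210518]), 'joint_efforts': array([ 2.85037640e-05, -5.83408391e+01,  1.04864404e+00, -2.59099495e+01,
        1.23404613e-02,  9.50998074e-03,  6.19723494e-06]), 'ee_pos': array([ 169.27717647, -626.84792919,  206.78151349]), 'tcp_rot': array([-1.79896976e+02,  5.74364690e-03,  1.51176952e+01]), 'ft_force': array([ 0.0449562 ,  0.46591266, -0.50512117]), 'torque': array([0.01269153, 0.02403031, 0.04177734]), 'grasp_force': 0.0, 'width': 85.34844546266898} 18.700000000000003
scene {'fx': 490.78352308903555, 'fy': 490.78352308903555, 'cx': 307.78993496377706, 'cy': 201.8961916495972, 'k1': -0.06610102698388606, 'xyz': array([ 86.07501183, 574.15666754, 972.29169288]), 'orientation': array([  47.38179283,    0.39157436, -154.24399726])}
top {'fx': 394.10596069458, 'fy': 394.10596069458, 'cx': 309.6585029394322, 'cy': 207.86459503212558, 'k1': -0.07280652284280774, 'xyz': array([ 271.72228261, -239.77688427, 1110.73903193]), 'orientation': array([ 12.05410899,  -0.30148193, -89.13490907])}
```

View pics/top0.png

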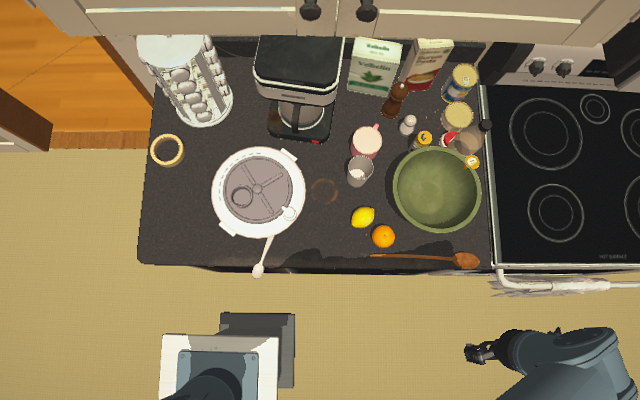

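View pics/scene0.png

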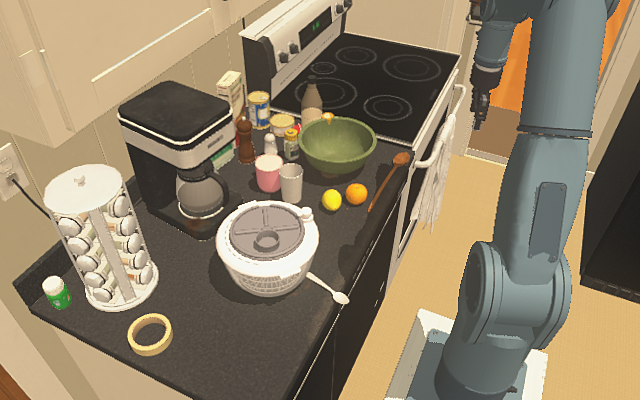

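The top picture shows the spinner lid centred near (258,191), the cup near (242,197) and the lock button near (289,212). In the scene picture the cup is near (267,240) and the button near (307,213). I'll enlarge both for exact pixels.

```bash
cat > h.py <<'E'
import numpy as np, cv2
from scipy.spatial.transform import Rotation as R
from workcell import sensors, imaging, bot
def ray(f,u,v):
    d=np.array([(u-f["cx"])/f["fx"],(v-f["cy"])/f["fy"]]); p=d.copy()
    for _ in range(30): p=d/(1+f["k1"]*(p@p))
    return R.from_euler("xyz",f["orientation"],degrees=True).apply([p[0],-p[1],-1])
def at_z(f,u,v,z):
    d=ray(f,u,v); c=np.array(f["xyz"]); return c+d*(z-c[2])/d[2]
def proj(f,P):
    q=R.from_euler("xyz",f["orientation"],degrees=True).inv().apply(np.atleast_2d(P)-f["xyz"])
    s=np.c_[q[:,0],-q[:,1]]/-q[:,2:]; s=s*(1+f["k1"]*(s**2).sum(1,keepdims=True))
    return s*[f["fx"],f["fy"]]+[f["cx"],f["cy"]]
E
python3 - <<'E'
from h import *
a=cv2.imread("pics/top0.png")[135:250,200:320]; b=cv2.imread("pics/scene0.png")[190:305,205:330]
cv2.imwrite("pics/crops.png",np.hstack([cv2.resize(i,(400,400*i.shape[0]//i.shape[1]),interpolation=cv2.INTER_CUBIC)[:365] for i in (a,b)]))
f=imaging.grab_frame("top")
for n,u,v,z in [("lid",258,191,138),("cup",242,196,167),("button",289,212,165)]: print(n,at_z(f,u,v,z).round(1))
E
```

```text
lid [ 521.3 -109.4  138. ]
cup [500.5 -74.3 167. ]
button [ 462.6 -191.3  165. ]
```

View pics/crops.png

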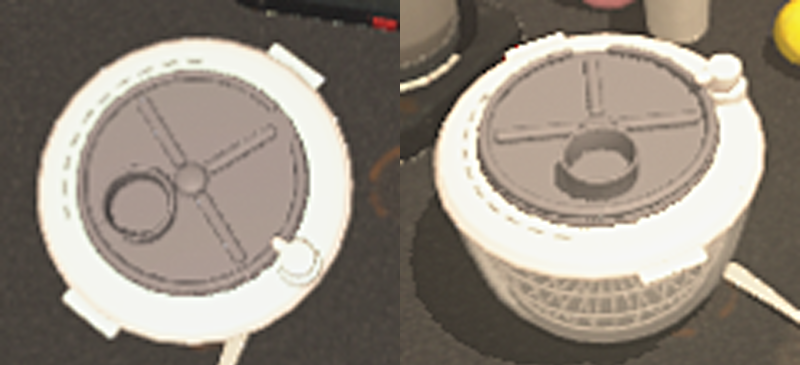

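The crop shows, in top pixels, the cup mouth at (242.0,196.8), the button at (289.4,213) and the disc centre at (258.0,190). In scene pixels, the cup is at (267.5,238) and the button at (306.6,211.3). I'll fit the pose from both views.

Run:
```python
from h import *
from scipy.optimize import least_squares
T,S=imaging.grab_frame("top"),imaging.grab_frame("scene")
obs=[(T,"c",242,196.8),(T,"b",289.4,213),(T,"d",258,190),(S,"c",267.5,238),(S,"b",306.6,211.3)]
def pts(p):
    x,y,b,c=p
    return dict(c=[x+44*np.cos(c),y+44*np.sin(c),167],b=[x+104*np.cos(b),y+104*np.sin(b),165],d=[x,y,148])
fn=lambda p:np.concatenate([(proj(f,pts(p)[k])[0]-[u,v]) for f,k,u,v in obs])
r=least_squares(fn,[521,-109,-2.2,2.1]); x,y,b,c=r.x
print(r.x.round(2),r.fun.reshape(-1,2).round(2))
# clockwise grows: cup angle = b+pi - theta
th=(b+np.pi-c+np.pi)%(2*np.pi)-np.pi
print("button az",np.degrees(b),"cup az",np.degrees(c),"theta",th, {k:np.round(v,1) for k,v in pts(r.x).items()})
print("spoon", at_z(T,270,235,5),at_z(T,258,272,5))
```

```text
[ 523.55 -107.77   -2.23    2.12] [[-1.66 -0.88]
 [-0.87 -0.04]
 [-1.11 -0.86]
 [ 1.28 -1.44]
 [ 1.51 -1.92]]
button az -127.55995698587171 cup az 121.32294324368641 theta -1.202233407328547 {'c': array([500.7, -70.2, 167. ]), 'b': array([ 460.2, -190.2,  165. ]), 'd': array([ 523.5, -107.8,  148. ])}
spoon [ 427.60429002 -131.03656464    5.        ] [ 323.32923345 -101.22199023    5.        ]
```

move_arm:
  series:
    - [[0, 0, 0, -35, 0.088], [0, 0, 0, -35, 0.088], [0, 0, 0, -35, 0.088], [0, 20, -33, 0, 0], [0, 20, -33, 0, 0], [0, 20, -33, 0, 0], [0, 20, -33, 0, 0], [0, 20, -33, 0, 0]]

```text
time: 0.92
ee_pos: [270.1, -460.7, 312.7]
tcp_rot: [180.0, -0.0, -0.0]
ft_force: [0.7, -0.2, 0.3]
width: -0.2
grasp_force: 0.0
```

move_arm:
  series:
    - [[0, 20, -33, 0, 0], [0, 20, -33, 0, 0], [0, 20, -33, 0, 0], [0, 20, -33, 0, 0], [0, 20, -33, 0, 0], [0, 20, -33, 0, 0], [0, 20, -33, 0, 0], [0, 20, -33, 0, 0]]

```text
time: 1.58
ee_pos: [430.1, -196.8, 312.9]
tcp_rot: [180.0, -0.0, -0.0]
ft_force: [-1.0, -0.2, 0.0]
width: -0.1
grasp_force: 0.0
```

move_arm:
  series:
    - [[0, 10, -33, 0, 0], [0, 10, -33, 0, 0], [0, 10, -33, 0, 0], [0, 0, 0, 0, 0], [0, 0, 0, 0, 0], [0, 0, 0, 0, 0], [0, 0, 0, 0, 0], [0, 0, 0, 0, 0]]

```text
time: 2.25
ee_pos: [459.2, -101.0, 312.6]
tcp_rot: [180.0, 0.0, -0.2]
ft_force: [0.9, 0.4, -0.4]
width: -0.2
grasp_force: 0.0
```

Run:
```python
from h import *
s=sensors.state(); print(s["time"],s["ee_pos"],s["tcp_rot"],s["joint_pos"],s["width"],s["ft_force"])
f=imaging.grab_frame("wrist"); cv2.imwrite("pics/w1.png",f["img"][:,:,::-1]); print({k:v for k,v in f.items() if k!="img"})
P=[[523.5,-107.8,148],[500.7,-70.2,167],[460.2,-190.2,165]]; print(proj(f,P))
```

```text
2.25 [ 459.18252553 -101.00198488  312.59807382] [ 1.79980579e+02  1.78313570e-02 -1.58376699e-01] [ 25.00111185   7.84812347 -19.94450512 105.81786806   2.92657896
  66.8424682  -86.08200465] -0.21684256111005104 [ 0.94015691  0.41070102 -0.37409359]
{'fx': 295.3733833142244, 'fy': 295.3733833142244, 'cx': 323.0262402244267, 'cy': 200.3194448952815, 'k1': -0.0029364005368219454, 'xyz': array([ 539.97185507, -100.36451039,  477.90746199]), 'orientation': array([-1.84916074e+01, -3.19028795e-02, -9.02083127e+01])}
[[329.81404801 117.65757762]
 [294.01050886 141.45523461]
 [405.51935943 178.3858511 ]]
```

View pics/w1.png

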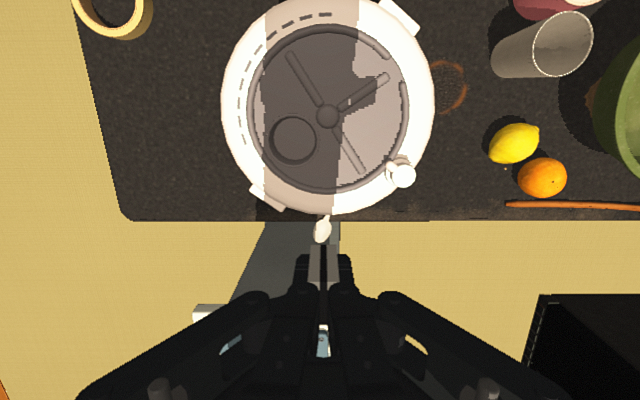

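The wrist view shows the hub at (328,117), the cup mouth at (293,140) and the button at (403,176), all within 2.5 px of the prediction. I'll combine the views and plan the entry.

Run:
```python
from h import *
from scipy.optimize import least_squares
T,S,W=[imaging.grab_frame(n) for n in ("top","scene","wrist")]
def pts(p):
    x,y,b,c=p
    return dict(c=[x+44*np.cos(c),y+44*np.sin(c),167],b=[x+104*np.cos(b),y+104*np.sin(b),165],d=[x,y,149])
sets={"T":[(T,"c",242,196.8,3),(T,"b",289.4,213,3),(T,"d",258,190,3)],"S":[(S,"c",267.5,238,2),(S,"b",306.6,211.3,2)],"W":[(W,"c",293,140,1),(W,"b",403,176,1),(W,"d",328,117,1)]}
for n in ["T","S","W","TSW"]:
    obs=sum([sets[k] for k in n],[])
    fn=lambda p:np.concatenate([(proj(f,pts(p)[k])[0]-[u,v])*w for f,k,u,v,w in obs])
    r=least_squares(fn,[521,-109,-2.2,2.1]); b,c=r.x[2:]
    print(n,r.x.round(2),"theta",b+np.pi-c,{k:np.round(v,1) for k,v in pts(r.x).items()},np.abs(r.fun).max())
```

```text
T [ 522.35 -110.48   -2.22    2.16] theta -1.2348088797390417 {'c': array([498.1, -73.8, 167. ]), 'b': array([ 459.4, -193.2,  165. ]), 'd': array([ 522.3, -110.5,  149. ])} 1.4502847298784616
S [ 525.62 -101.59   -2.25    2.16] theta -1.2671807005114215 {'c': array([501.1, -65. , 167. ]), 'b': array([ 460.5, -182.7,  165. ]), 'd': array([ 525.6, -101.6,  149. ])} 1.1368683772161603e-13
W [ 525.52 -104.93   -2.22    2.14] theta -1.2184683835567598 {'c': array([501.9, -67.8, 167. ]), 'b': array([ 462.4, -187.6,  165. ]), 'd': array([ 525.5, -104.9,  149. ])} 1.023322816704919
TSW [ 523.8  -107.72   -2.22    2.13] theta -1.2119466558513081 {'c': array([500.5, -70.4, 167. ]), 'b': array([ 460.6, -190.3,  165. ]), 'd': array([ 523.8, -107.7,  149. ])} 4.7238167103957664
```

move_arm:
  series:
    - [[0, 14, -11, 20, 0], [0, 14, -11, 20, 0], [0, 14, -10, 20, 0], [0, 0, 0, 20, 0], [0, 0, 0, 20, 0], [0, 0, 0, 20, 0], [0, 0, 0, 0, 0], [0, 0, 0, 0, 0]]

```text
time: 3.12
ee_pos: [501.0, -67.7, 192.3]
tcp_rot: [-180.0, 0.1, -0.0]
ft_force: [0.6, 0.6, -0.1]
width: 0.3
grasp_force: 0.0
```

Run:
```python
from h import *
s=sensors.state(); print(s["ee_pos"],s["tcp_rot"])
f=imaging.grab_frame("wrist"); S=imaging.grab_frame("scene");T=imaging.grab_frame("top")
e=s["ee_pos"]; 
for g in (f,S,T): print("TCP px",proj(g,e), "cup px",proj(g,[501.5,-69,167]), "btn",proj(g,[461.5,-189,165]))
c=proj(S,e)[0].astype(int); t=proj(T,e)[0].astype(int)
crop=lambda im,c,r:cv2.resize(im[max(0,c[1]-r):c[1]+r,max(0,c[0]-r):c[0]+r],(400,400),interpolation=cv2.INTER_CUBIC)
a=crop(S["img"],c,50); print("scene crop origin",c-50)
w=proj(f,e)[0].astype(int);w[1]=min(w[1],300); b=crop(f["img"],w,100); print("wrist origin",w-100)
cv2.imwrite("pics/c2.png",np.hstack([a,b])[:,:,::-1])
```

```text
[500.95027056 -67.6909632  192.28418839] [-1.79981342e+02  1.15062758e-01 -2.06901093e-02]
TCP px [[324.39276893 239.49008528]] cup px [[326.11390143 222.67579932]] btn [[486.35495147 270.8073031 ]]
TCP px [[267.43090674 229.41195216]] cup px [[268.20817874 236.7891528 ]] btn [[307.37622546 209.52448503]]
TCP px [[237.56841355 193.28697842]] cup px [[239.8803903  195.58711301]] btn [[288.05355053 212.41037785]]
scene crop origin [217 179]
wrist origin [224 139]
```

View pics/c2.png

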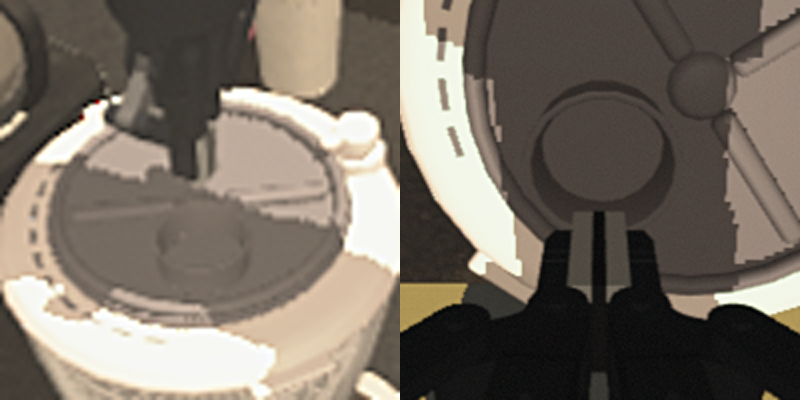

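The cup mouth centre is at about (326,219) in the wrist view, which puts the cup near (503,-69). The fingertips are at (324,245). I'll enter the cup gently.

move_arm:
  series:
    - [[0, 2, 1, 8, 0], [0, 0, 0, 8, 0], [0, 0, 0, 8, 0], [0, 0, 0, 6, 0], [0, 0, 0, 6, 0], [0, 0, 0, 4, 0], [0, 0, 0, 0, 0], [0, 0, 0, 0, 0]]

```text
time: 3.93
ee_pos: [503.4, -68.5, 152.4]
tcp_rot: [-180.0, 0.0, -0.0]
ft_force: [0.7, -0.6, -0.7]
width: -0.0
grasp_force: 0.0
```

Run:
```python
from h import *
s=sensors.state(); print(s["ee_pos"],s["ft_force"],s["torque"],s["width"])
f=imaging.grab_frame("wrist"); S=imaging.grab_frame("scene")
e=s["ee_pos"]; c=proj(S,e)[0].astype(int);w=proj(f,e)[0].astype(int)
crop=lambda im,c,r:cv2.resize(im[max(0,c[1]-r):c[1]+r,max(0,c[0]-r):c[0]+r],(400,400),interpolation=cv2.INTER_CUBIC)
print(c-40,w-100)
cv2.imwrite("pics/c3.png",np.hstack([crop(S["img"],c,40),crop(f["img"],w,100)])[:,:,::-1])
```

```text
[503.43723876 -68.49518319 152.43502607] [ 0.67264342 -0.64051855 -0.73283774] [ 0.01604149  0.01807438 -0.00166278] -0.017568842380443813
[227 201] [224 139]
```

View pics/c3.png

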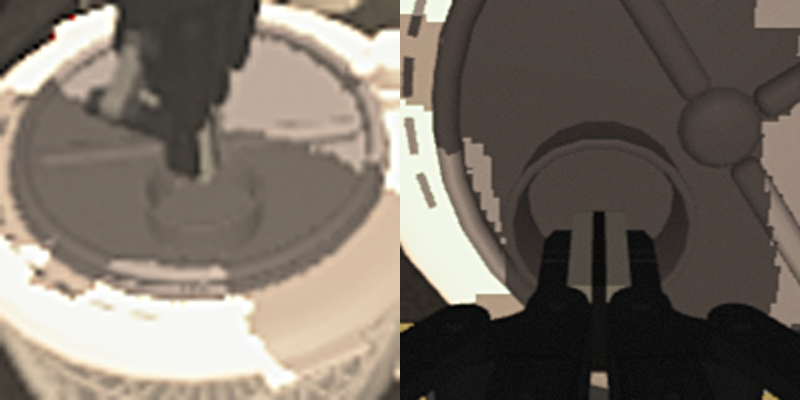

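move_arm:
  series:
    - [[0, 0, 0, 1, 0], [0, 0, 0, 1, 0], [0, 0, 0, 1, 0], [0, 0, 0, 1, 0], [0, 0, 0, 1, 0], [0, 0, 0, 0, 0], [0, 0, 0, 0, 0], [0, 0, 0, 0, 0]]

```text
time: 4.7
ee_pos: [503.6, -68.5, 147.7]
tcp_rot: [-180.0, -0.0, -0.0]
ft_force: [-0.3, 0.2, 0.7]
width: 0.0
grasp_force: 0.0
```

move_arm:
  series:
    - [[0, 0, 0, 1, 0], [0, 0, 0, 0, 0], [0, 0, 0, 0, 0], [0, 0, 0, 1, 0], [0, 0, 0, 0, 0], [0, 0, 0, 0, 0], [0, 0, 0, 0, 0], [0, 0, 0, 0, 0]]

```text
time: 5.37
ee_pos: [503.6, -68.5, 145.7]
tcp_rot: [180.0, -0.0, -0.0]
ft_force: [-0.5, -0.1, -0.5]
width: -0.3
grasp_force: 0.0
```

move_arm:
  series:
    - [[0, 0, 0, 1, 0], [0, 0, 0, 0, 0], [0, 0, 0, 0, 0], [0, 0, 0, 1, 0], [0, 0, 0, 0, 0], [0, 0, 0, 0, 0], [0, 0, 0, 0, 0], [0, 0, 0, 0, 0]]

```text
time: 6.03
ee_pos: [503.6, -68.6, 143.7]
tcp_rot: [180.0, 0.0, -0.0]
ft_force: [-0.7, -0.9, 0.5]
width: 0.2
grasp_force: 0.0
```

move_arm:
  series:
    - [[0, 0, 0, 1, 0], [0, 0, 0, 0, 0], [0, 0, 0, 0, 0], [0, 0, 0, 1, 0], [0, 0, 0, 0, 0], [0, 0, 0, 0, 0], [0, 0, 0, 0, 0], [0, 0, 0, 0, 0]]

```text
time: 6.7
ee_pos: [503.6, -68.6, 141.7]
tcp_rot: [180.0, -0.0, -0.0]
ft_force: [-0.0, 0.9, 0.3]
width: -0.2
grasp_force: 0.0
```

Run:
```python
from h import *
s=sensors.state(); print(s["ee_pos"],s["ft_force"],s["torque"],s["width"],s["joint_efforts"].round(2))
```

```text
[503.60387954 -68.58154955 141.68448371] [-0.00743825  0.86125392  0.2985577 ] [ 0.00978118  0.00733292 -0.05036634] -0.22017934585612517 [-0.000e+00 -4.529e+01 -2.890e+00 -2.107e+01  1.000e-02  0.000e+00
 -0.000e+00]
```

move_arm:
  series:
    - [[0, 0, 0, 1, 0], [0, 0, 0, 0, 0], [0, 0, 0, 0, 0], [0, 0, 0, 1, 0], [0, 0, 0, 0, 0], [0, 0, 0, 0, 0], [0, 0, 0, 0, 0], [0, 0, 0, 0, 0]]

```text
time: 7.37
ee_pos: [503.6, -68.6, 139.7]
tcp_rot: [180.0, -0.0, -0.0]
ft_force: [0.1, -0.5, 0.4]
width: -0.3
grasp_force: 0.0
```

Run:
```python
from h import *
s=sensors.state(); print(s["ee_pos"],s["ft_force"])
f=imaging.grab_frame("wrist"); S=imaging.grab_frame("scene")
e=s["ee_pos"]; c=proj(S,e)[0].astype(int);w=proj(f,e)[0].astype(int)
crop=lambda im,c,r:cv2.resize(im[max(0,c[1]-r):c[1]+r,max(0,c[0]-r):c[0]+r],(400,400),interpolation=cv2.INTER_CUBIC)
print(c-40,w-80)
cv2.imwrite("pics/c4.png",np.clip(1.6*np.hstack([crop(S["img"],c,40),crop(f["img"],w,80)])[:,:,::-1].astype(float),0,255))
```

```text
[503.59811208 -68.59874272 139.69632681] [ 0.12542582 -0.49366335  0.3776576 ]
[228 204] [244 159][ WARN:0@1.303] global loadsave.cpp:1063 imwrite_ Unsupported depth image for selected encoder is fallbacked to CV_8U.
```

View pics/c4.png

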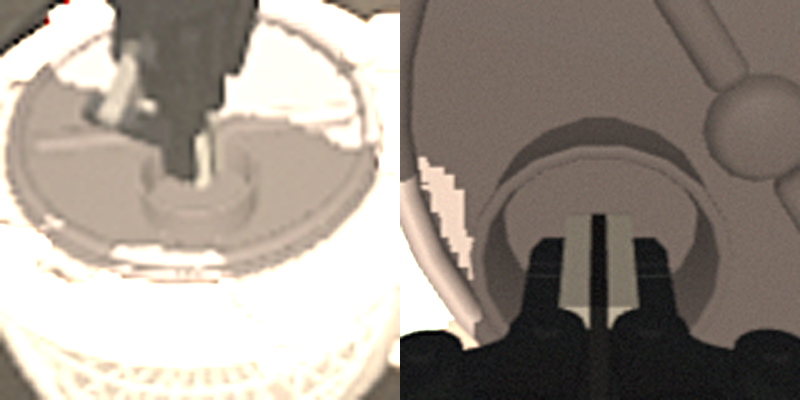

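The tip is centred in the cup in the wrist view (tip x 599, cup 598 in the crop) and has entered the mouth in the scene view. Next I'll compute the orbit rows.

Run:
```python
import numpy as np
a=np.radians(122-15*np.arange(25)); p=np.round(np.c_[44*np.cos(a),-44*np.sin(a)]*2)/2
d=np.diff(p,axis=0)
for i in range(3): print([[0,*map(float,r),0,0] for r in d[8*i:8*i+8]])
```

```text
[[0, 10.5, -4.5, 0, 0], [0, 11.5, -2.0, 0, 0], [0, 11.5, 1.0, 0, 0], [0, 10.5, 4.0, 0, 0], [0, 9.5, 7.0, 0, 0], [0, 7.5, 8.5, 0, 0], [0, 4.5, 10.5, 0, 0], [0, 2.0, 11.5, 0, 0]]
[[0, -1.0, 11.5, 0, 0], [0, -4.0, 10.5, 0, 0], [0, -7.0, 9.5, 0, 0], [0, -8.5, 7.5, 0, 0], [0, -10.5, 4.5, 0, 0], [0, -11.5, 2.0, 0, 0], [0, -11.5, -1.0, 0, 0], [0, -10.5, -4.0, 0, 0]]
[[0, -9.5, -7.0, 0, 0], [0, -7.5, -8.5, 0, 0], [0, -4.5, -10.5, 0, 0], [0, -2.0, -11.5, 0, 0], [0, 1.0, -11.5, 0, 0], [0, 4.0, -10.5, 0, 0], [0, 7.0, -9.5, 0, 0], [0, 8.5, -7.5, 0, 0]]
```

move_arm:
  series:
    - [[0, 5, -2.5, 0, 0], [0, 5.5, -2, 0, 0], [0, 5.5, -1.5, 0, 0], [0, 6, -0.5, 0, 0], [0, 6, 0.5, 0, 0], [0, 5.5, 0.5, 0, 0], [0, 5.5, 2, 0, 0], [0, 5, 2, 0, 0]]

```text
time: 8.13
ee_pos: [548.0, -67.0, 139.5]
tcp_rot: [-180.0, 0.0, 0.0]
ft_force: [-2.4, 0.5, 0.8]
width: 0.3
grasp_force: 1.2
```

Run:
```python
from h import *
s=sensors.state(); print(s["ee_pos"],s["ft_force"],s["torque"])
f=imaging.grab_frame("wrist"); T=imaging.grab_frame("top"); S=imaging.grab_frame("scene")
cv2.imwrite("pics/c5.png",np.hstack([f["img"][50:350,120:520],cv2.resize(S["img"][180:280,205:338],(400,300))])[:,:,::-1])
print(proj(f,s["ee_pos"]),proj(S,s["ee_pos"]))
```

```text
[547.96155003 -67.02012479 139.4948409 ] [-2.39423493  0.47068061  0.79620025] [-0.05445845  0.60098562  0.02027971]
[[324.41957021 239.48979519]] [[251.02781086 239.22367688]]
```

View pics/c5.png

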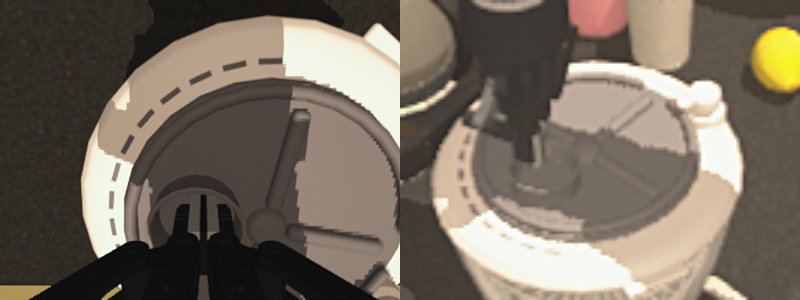

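It works: the disc turned with about 2.4 N at the fingers and the tip stayed in the cup (wrist crop at (200,215)). Next come the full-turn rows, starting from azimuth 61°.

Run:
```python
import numpy as np
a=np.radians(61-15*np.arange(25)); p=np.round(np.c_[44*np.cos(a),-44*np.sin(a)]*2)/2
d=np.diff(p,axis=0)
for i in range(3): print([[0,*map(float,r),0,0] for r in d[8*i:8*i+8]])
```

```text
[[0, 9.0, 7.0, 0, 0], [0, 7.0, 9.0, 0, 0], [0, 5.0, 10.5, 0, 0], [0, 1.5, 11.0, 0, 0], [0, -1.5, 11.5, 0, 0], [0, -4.0, 11.0, 0, 0], [0, -7.0, 9.0, 0, 0], [0, -9.0, 7.0, 0, 0]]
[[0, -10.5, 5.0, 0, 0], [0, -11.0, 1.5, 0, 0], [0, -11.5, -1.5, 0, 0], [0, -11.0, -4.0, 0, 0], [0, -9.0, -7.0, 0, 0], [0, -7.0, -9.0, 0, 0], [0, -5.0, -10.5, 0, 0], [0, -1.5, -11.0, 0, 0]]
[[0, 1.5, -11.5, 0, 0], [0, 4.0, -11.0, 0, 0], [0, 7.0, -9.0, 0, 0], [0, 9.0, -7.0, 0, 0], [0, 10.5, -5.0, 0, 0], [0, 11.0, -1.5, 0, 0], [0, 11.5, 1.5, 0, 0], [0, 11.0, 4.0, 0, 0]]
```

move_arm:
  series:
    - [[0, 9, 7, 0, 0], [0, 7, 9, 0, 0], [0, 5, 10.5, 0, 0], [0, 1.5, 11, 0, 0], [0, -1.5, 11.5, 0, 0], [0, -4, 11, 0, 0], [0, -7, 9, 0, 0], [0, -9, 7, 0, 0]]

```text
time: 8.95
ee_pos: [549.3, -144.0, 140.0]
tcp_rot: [-180.0, -0.1, -0.0]
ft_force: [1.4, 3.0, 1.2]
width: -0.3
grasp_force: 1.3
```

move_arm:
  series:
    - [[0, -10.5, 5, 0, 0], [0, -11, 1.5, 0, 0], [0, -11.5, -1.5, 0, 0], [0, -11, -4, 0, 0], [0, -9, -7, 0, 0], [0, -7, -9, 0, 0], [0, -5, -10.5, 0, 0], [0, -1.5, -11, 0, 0]]

```text
time: 9.62
ee_pos: [483.2, -106.9, 140.7]
tcp_rot: [179.9, -0.2, -0.1]
ft_force: [5.3, -1.1, 3.2]
width: -0.5
grasp_force: 2.5
```

move_arm:
  series:
    - [[0, 1.5, -11.5, 0, 0], [0, 4, -11, 0, 0], [0, 7, -9, 0, 0], [0, 9, -7, 0, 0], [0, 10.5, -5, 0, 0], [0, 11, -1.5, 0, 0], [0, 11.5, 1.5, 0, 0], [0, 11, 4, 0, 0]]

```text
time: 10.28
ee_pos: [547.1, -66.2, 138.8]
tcp_rot: [-180.0, 0.2, 0.0]
ft_force: [-2.6, 0.6, 0.7]
width: -0.2
grasp_force: 1.3
```

Run:
```python
from h import *
s=sensors.state(); print(s["ee_pos"],s["ft_force"],s["torque"])
T=imaging.grab_frame("top"); S=imaging.grab_frame("scene"); f=imaging.grab_frame("wrist")
cv2.imwrite("pics/c6.png",np.hstack([cv2.resize(f["img"][50:350,120:520],(400,300)),cv2.resize(S["img"][180:280,205:338],(400,300))])[:,:,::-1])
```

```text
[547.11793404 -66.15224008 138.84486633] [-2.62911885  0.57827624  0.72268407] [-0.07947341  0.59073638  0.02532201]
```

View pics/c6.png

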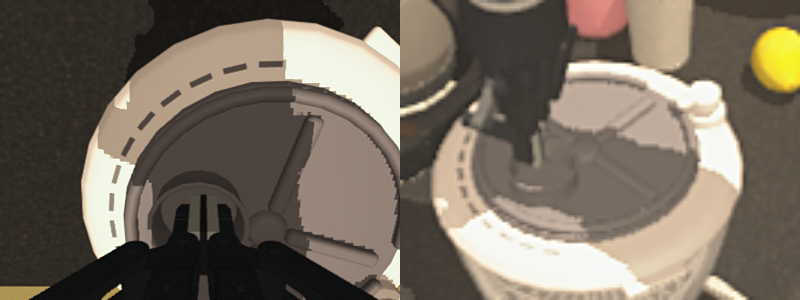

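One full turn is done: the cup is back at wrist crop (201,215) and the spinner has not moved. Next I'll make the second turn, then a slow push of about 18° more.

move_arm:
  series:
    - [[0, 9, 7, 0, 0], [0, 7, 9, 0, 0], [0, 5, 10.5, 0, 0], [0, 1.5, 11, 0, 0], [0, -1.5, 11.5, 0, 0], [0, -4, 11, 0, 0], [0, -7, 9, 0, 0], [0, -9, 7, 0, 0]]

```text
time: 11.1
ee_pos: [549.0, -144.1, 139.9]
tcp_rot: [-180.0, -0.1, -0.0]
ft_force: [0.4, 2.5, -0.4]
width: 0.0
grasp_force: 1.2
```

move_arm:
  series:
    - [[0, -10.5, 5, 0, 0], [0, -11, 1.5, 0, 0], [0, -11.5, -1.5, 0, 0], [0, -11, -4, 0, 0], [0, -9, -7, 0, 0], [0, -7, -9, 0, 0], [0, -5, -10.5, 0, 0], [0, -1.5, -11, 0, 0]]

```text
time: 11.77
ee_pos: [483.3, -107.0, 140.8]
tcp_rot: [179.9, -0.3, -0.1]
ft_force: [4.5, -0.7, 3.1]
width: -0.2
grasp_force: 2.2
```

move_arm:
  series:
    - [[0, 1.5, -11.5, 0, 0], [0, 4, -11, 0, 0], [0, 7, -9, 0, 0], [0, 9, -7, 0, 0], [0, 10.5, -5, 0, 0], [0, 11, -1.5, 0, 0], [0, 11.5, 1.5, 0, 0], [0, 11, 4, 0, 0]]

```text
time: 12.43
ee_pos: [547.1, -66.2, 138.9]
tcp_rot: [-180.0, 0.2, 0.0]
ft_force: [-4.4, -0.5, 1.1]
width: -0.0
grasp_force: 1.3
```

move_arm:
  series:
    - [[0, 3, 2, 0, 0], [0, 3, 2, 0, 0], [0, 2.5, 2.5, 0, 0], [0, 2, 2, 0, 0], [0, 0, 0, 0, 0], [0, 0, 0, 0, 0], [0, -3, -2, 0, 0], [0, 0, 0, 0, 0]]

```text
time: 13.1
ee_pos: [555.0, -73.1, 140.0]
tcp_rot: [-180.0, -0.0, 0.0]
ft_force: [-0.8, 0.0, -0.4]
width: 0.1
grasp_force: 0.0
```

move_arm:
  series:
    - [[0, 0, 0, -15, 0], [0, 0, 0, -30, 0], [0, 0, 0, -40, 0], [0, -32, 8, -40, 0], [0, -32, 8, -40, 0], [0, -32, 8, -8, 0], [0, 0, 0, 0, 0], [0, 0, 0, 0, 0]]

```text
time: 13.77
ee_pos: [471.1, -95.2, 298.1]
tcp_rot: [179.9, -0.1, -0.1]
ft_force: [-0.1, 0.5, -0.4]
width: -0.0
grasp_force: 0.0
```

Run:
```python
from h import *
s=sensors.state(); print(s["ee_pos"],s["ft_force"],s["torque"])
f=imaging.grab_frame("wrist"); T=imaging.grab_frame("top")
np.savez("last.npz",w=f["img"],**{k:v for k,v in f.items() if k!="img"})
# rectify on z=150 plane, 2 px/mm, up=+x, right=-y, centre (525.5,-105)
g=np.arange(-140,140,.7); Y,X=np.meshgrid(-105-g,525.5-g)
def rect(f,z):
    m=proj(f,np.c_[X.ravel(),Y.ravel(),np.full(X.size,z)]).astype(np.float32).reshape(*X.shape,2)
    return cv2.remap(f["img"],m,None,cv2.INTER_CUBIC)
im=np.hstack([rect(f,153),rect(T,153)])
cv2.imwrite("pics/c7.png",cv2.convertScaleAbs(im[:,:,::-1],alpha=1.3))
```

```text
[471.13885498 -95.16312717 298.08982871] [-0.11735977  0.5351376  -0.39598516] [-0.02117414 -0.0032721   0.03066839]
```

View pics/c7.png

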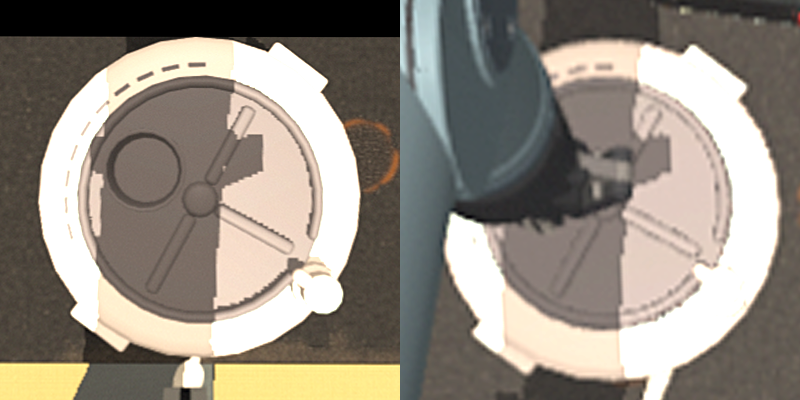

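The rectified wrist view shows the disc centre at (200.5,199), with spokes along 28.3°. The cup is opposite at (145,169) and the button is at (323,293), which is 37.2° after height correction. The disc needs about 8.9° more clockwise, so I'll re-enter the cup and push that far.

move_arm:
  series:
    - [[0, 25, -10, 0, 0], [0, 25, -10, 0, 0], [0, 25.5, -8.5, 0, 0], [0, 0, 0, 25, 0], [0, 0, 0, 25, 0], [0, 0, 0, 25, 0], [0, 0, 0, 23, 0], [0, 0, 0, 0, 0]]

```text
time: 14.53
ee_pos: [544.2, -64.9, 193.4]
tcp_rot: [-179.9, 0.5, 0.1]
ft_force: [-1.2, -0.2, 0.4]
width: -0.1
grasp_force: 0.0
```

move_arm:
  series:
    - [[0, 0, 0, 10, 0], [0, 0, 0, 10, 0], [0, 0, 0, 8, 0], [0, 0, 0, 8, 0], [0, 0, 0, 8, 0], [0, 0, 0, 8, 0], [0, 0, 0, 8, 0], [0, 0, 0, 0, 0]]

```text
time: 15.2
ee_pos: [546.0, -65.9, 137.3]
tcp_rot: [-180.0, 0.1, -0.0]
ft_force: [-0.7, 0.0, -0.8]
width: 0.1
grasp_force: 0.0
```

move_arm:
  series:
    - [[0, 2.5, 2.5, 0, 0], [0, 2.5, 2.5, 0, 0], [0, 2.5, 2.5, 0, 0], [0, 2.5, 2.5, 0, 0], [0, 3, 2.2, 0, 0], [0, 2.5, 2.2, 0, 0], [0, 0, 0, 0, 0], [0, 0, 0, 0, 0]]

```text
time: 15.87
ee_pos: [563.1, -80.6, 139.0]
tcp_rot: [180.0, -0.0, -0.0]
ft_force: [-0.2, 0.4, -0.3]
width: -0.1
grasp_force: 0.0
```

move_arm:
  series:
    - [[0, -3, -2, 0, 0], [0, 0, 0, -15, 0], [0, 0, 0, -40, 0], [0, 0, 0, -40, 0], [0, -40, 0, -40, 0], [0, -40, 15, -20, 0], [0, 0, 0, 0, 0], [0, 0, 0, 0, 0]]

```text
time: 16.53
ee_pos: [494.4, -92.5, 282.7]
tcp_rot: [179.9, -0.2, -0.1]
ft_force: [0.7, 0.1, 0.4]
width: -0.3
grasp_force: 0.0
```

Run:
```python
from h import *
s=sensors.state(); print(s["ee_pos"],s["ft_force"])
f=imaging.grab_frame("wrist")
g0=dict(np.load("last.npz")); g0["img"]=g0.pop("w")
# polar unwrap about axis at z=146 (disc top), correlate gradient images over angle
az=np.radians(np.arange(0,360,.25)); rr=np.arange(12,72,1.)
def polar(f,c=(525.5,-105)):
    A,Rr=np.meshgrid(az,rr,indexing="ij")
    P=np.c_[(c[0]+Rr*np.cos(A)).ravel(),(c[1]+Rr*np.sin(A)).ravel(),np.full(A.size,147.)]
    m=proj(f,P).astype(np.float32).reshape(*A.shape,2)
    im=cv2.cvtColor(cv2.remap(f["img"],m,None,cv2.INTER_LINEAR),cv2.COLOR_RGB2GRAY).astype(np.float32)
    gr=np.log(cv2.GaussianBlur(im,(0,0),1.5)+5); return np.clip(np.gradient(gr,axis=0),-.01,.01)
a,b=polar(g0),polar(f)
sc=[(np.sum(a*np.roll(b,k,axis=0)),k*.25) for k in range(-120,121)]
print("clockwise shift deg, best:",sorted(sc)[::-1][:4])
# spoke lines by symmetric fold: mean dark response at spoke angles
```

```text
[494.39947277 -92.50240456 282.72653604] [0.66032742 0.10303524 0.36446148]
clockwise shift deg, best: [(np.float32(1.0169687), 8.5), (np.float32(1.0149041), 8.75), (np.float32(0.9840282), 8.25), (np.float32(0.97213995), 9.0)]
```

The disc turned 8.5° of the 8.9° needed, so the gap is aligned to within about 0.5°. Next I'll go over the button at about (462.5,-188).

move_arm:
  series:
    - [[0, -8, 24, 0, 0], [0, -8, 24, 0, 0], [0, -8, 24, 0, 0], [0, -8, 23.5, 0, 0], [0, 0, 0, 30, 0], [0, 0, 0, 30, 0], [0, 0, 0, 30, 0], [0, 0, 0, 0, 0]]

```text
time: 17.25
ee_pos: [459.3, -185.2, 185.2]
tcp_rot: [-179.7, 0.6, 0.1]
ft_force: [-1.0, -0.4, -0.3]
width: 0.1
grasp_force: 0.0
```

move_arm:
  series:
    - [[0, 0, 0, 5, 0], [0, 0, 0, 5, 0], [0, 0, 0, 5, 0], [0, 0, 0, 5, 0], [0, 0, 0, 0, 0], [0, 0, 0, 0, 0], [0, 0, 0, 0, 0], [0, 0, 0, 0, 0]]

```text
time: 17.92
ee_pos: [463.2, -187.2, 171.6]
tcp_rot: [180.0, -0.0, -0.0]
ft_force: [1.0, 0.5, 0.5]
width: 0.1
grasp_force: 0.0
```

Run:
```python
from h import *
s=sensors.state(); print(s["ee_pos"],s["ft_force"],s["torque"])
```

```text
[ 463.15082001 -187.17352033  171.57613484] [1.00740986 0.52823634 0.50347113] [ 0.02753295 -0.03269954  0.02240947]
```

move_arm:
  series:
    - [[0, 0, 0, 1, 0], [0, 0, 0, 1, 0], [0, 0, 0, 1, 0], [0, 0, 0, 1, 0], [0, 0, 0, 1, 0], [0, 0, 0, 1, 0], [0, 0, 0, 0, 0], [0, 0, 0, 0, 0]]

```text
time: 18.58
ee_pos: [462.8, -187.0, 165.0]
tcp_rot: [-180.0, 0.0, -0.0]
ft_force: [0.3, -0.8, 0.4]
width: 0.2
grasp_force: 0.0
```

move_arm:
  series:
    - [[0, 0, 0, 1, 0], [0, 0, 0, 0, 0], [0, 0, 0, 1, 0], [0, 0, 0, 0, 0], [0, 0, 0, 1, 0], [0, 0, 0, 0, 0], [0, 0, 0, 0, 0], [0, 0, 0, 0, 0]]

```text
time: 19.25
ee_pos: [462.8, -187.1, 162.1]
tcp_rot: [-180.0, 0.0, -0.0]
ft_force: [0.4, -0.3, 0.1]
width: 0.1
grasp_force: 0.0
```

move_arm:
  series:
    - [[0, 0, 0, 1, 0], [0, 0, 0, 0, 0], [0, 0, 0, 1, 0], [0, 0, 0, 0, 0], [0, 0, 0, 1, 0], [0, 0, 0, 0, 0], [0, 0, 0, 0, 0], [0, 0, 0, 0, 0]]

```text
time: 19.92
ee_pos: [462.8, -187.1, 159.1]
tcp_rot: [180.0, 0.0, -0.0]
ft_force: [0.2, 0.4, -0.1]
width: -0.1
grasp_force: 0.0
```

move_arm:
  series:
    - [[0, 0, 0, 1, 0], [0, 0, 0, 0, 0], [0, 0, 0, 1, 0], [0, 0, 0, 0, 0], [0, 0, 0, 1, 0], [0, 0, 0, 0, 0], [0, 0, 0, 0, 0], [0, 0, 0, 0, 0]]

```text
time: 20.58
ee_pos: [462.8, -187.0, 156.1]
tcp_rot: [-180.0, 0.0, -0.0]
ft_force: [0.2, 0.1, -0.7]
width: 0.0
grasp_force: 0.0
```

move_arm:
  series:
    - [[0, 0, 0, 1, 0], [0, 0, 0, 0, 0], [0, 0, 0, 1, 0], [0, 0, 0, 0, 0], [0, 0, 0, 0.5, 0], [0, 0, 0, 0, 0], [0, 0, 0, 0, 0], [0, 0, 0, 0, 0]]

```text
time: 21.25
ee_pos: [462.8, -187.1, 153.6]
tcp_rot: [180.0, 0.0, -0.0]
ft_force: [0.2, 0.1, -0.1]
width: -0.0
grasp_force: 0.0
```

move_arm:
  series:
    - [[0, 0, 0, 1, 0], [0, 0, 0, 0, 0], [0, 0, 0, 1, 0], [0, 0, 0, 0, 0], [0, 0, 0, 0, 0], [0, 0, 0, 0, 0], [0, 0, 0, 0, 0], [0, 0, 0, 0, 0]]

```text
time: 21.92
ee_pos: [462.8, -187.1, 151.6]
tcp_rot: [180.0, -0.0, -0.0]
ft_force: [-0.9, 0.1, -1.0]
width: 0.1
grasp_force: 0.0
```

move_arm:
  series:
    - [[0, 0, 0, 1, 0], [0, 0, 0, 0, 0], [0, 0, 0, 1, 0], [0, 0, 0, 0, 0], [0, 0, 0, 0, 0], [0, 0, 0, 0, 0], [0, 0, 0, 0, 0], [0, 0, 0, 0, 0]]

```text
time: 22.58
ee_pos: [462.9, -187.1, 149.6]
tcp_rot: [180.0, -0.0, -0.0]
ft_force: [0.6, -0.1, 0.6]
width: -0.1
grasp_force: 0.0
```

Run:
```python
from h import *
s=sensors.state(); print(s["ee_pos"],s["ft_force"],s["torque"])
```

```text
[ 462.85533672 -187.06795374  149.62889769] [ 0.64216227 -0.13858787  0.58152266] [-0.03410574  0.03980183  0.00422242]
```

move_arm:
  series:
    - [[0, 0, 0, 1, 0], [0, 0, 0, 0, 0], [0, 0, 0, 1, 0], [0, 0, 0, 0, 0], [0, 0, 0, 0, 0], [0, 0, 0, 0, 0], [0, 0, 0, 0, 0], [0, 0, 0, 0, 0]]

```text
time: 23.25
ee_pos: [462.9, -187.1, 147.6]
tcp_rot: [180.0, -0.0, -0.0]
ft_force: [-0.0, 0.3, -0.2]
width: 0.0
grasp_force: 0.0
```

Run:
```python
from h import *
s=sensors.state(); print(s["ee_pos"],s["ft_force"],s["torque"])
g0=dict(np.load("last.npz"))
# button pad pixels in wrist: bright blob near expected; report its centroid and hull
f=imaging.grab_frame("wrist"); g=f["img"].astype(int)
print(proj(f,[[463,-187.5,165],[463,-187.5,157],s["ee_pos"],s["ee_pos"]+[0,0,12]]).round(1))
sub=cv2.cvtColor(f["img"],cv2.COLOR_RGB2GRAY)[210:260,290:360]
for r in sub[::2,::2]: print("".join(" .:-=+*#%@"[min(9,v//26)] for v in r))
```

```text
[ 462.85626594 -187.09341276  147.63865854] [-0.04537607  0.25665193 -0.16796777] [-0.01419096 -0.01363492 -0.06759321]
[[325.3 252.9]
 [325.2 246.3]
 [324.4 239.5]
 [324.5 248.7]]
-===========-=#*******##%%%@@@@@@@@
===========--************%%@@@@@@@@
===========-+***####******#@@@@@@@@
==========-+##%%%%%%%%%#****@@@@@@@
=========-*#%%%%%%%%%%%%%#***%@@@@@
===-=-==-*%%%%%%%%%%%%%%%%#**#@@@@@
===+**+=*%%%%%%%%%%%%%%%%%%@%+@@@@@
==*####**%%%%%#*******#%%%%@@**@@@+
-+#%%%%##*#%#***********#%%@@@+@@%:
-*%%%%%%##**+*************%%@@*@@::
=#%%%%%%%%##*******#*******%%@@@+::
=#%%%%%%%%%#**###%%%##****+*%@@*:::
=*%%%%%%%%%%#%%%%%%%%%%%#**+%@@*:::
=-##%%%%%%%#%%%%%%%%%%%%%#**#@@#:::
--%##%%%%%%%%%%%%%%%%%%%%%#**@@*:::
-%%%%##%%%%%%%%%%%%%%%%%%%%#*@@#:::
%%%%%###%%%%%%%%%%%%%%%%%%%%#%@*:::
%%%%%%%*#%%####****####%%%%%%#@-:::
%%%%%%#*%%#====:  :====#%%%%%##::::
%%%%%%%#%%#====:  :====#%%%%%@-::::
%%%%%%%#%%*====:  :====*%%%%%@-::::
%%%%%%%#%%*====:  :====+%%%%%@:::::
%%%%%#-:---====:  :=====---:*@:::::
%%%%#.    -====:  :=====    .=:::::
%%%#.. ...=====:  :=====....  :::::
```

move_arm:
  series:
    - [[0, 0, 0, 1, 0], [0, 0, 0, 0, 0], [0, 0, 0, 1, 0], [0, 0, 0, 0, 0], [0, 0, 0, 0, 0], [0, 0, 0, 0, 0], [0, 0, 0, 0, 0], [0, 0, 0, 0, 0]]

```text
time: 23.97
ee_pos: [462.8, -187.1, 145.6]
tcp_rot: [180.0, -0.0, -0.0]
ft_force: [-1.0, 0.7, -0.6]
width: -0.0
grasp_force: 0.0
```

move_arm:
  series:
    - [[0, 0, 0, 1, 0], [0, 0, 0, 0, 0], [0, 0, 0, 0.5, 0], [0, 0, 0, 0, 0], [0, 0, 0, 0, 0], [0, 0, 0, 0, 0], [0, 0, 0, 0, 0], [0, 0, 0, 0, 0]]

```text
time: 24.63
ee_pos: [462.8, -187.1, 144.1]
tcp_rot: [180.0, 0.0, -0.0]
ft_force: [-0.7, 0.3, 0.7]
width: 0.3
grasp_force: 0.0
```

move_arm:
  series:
    - [[0, 0, 0, 1, 0], [0, 0, 0, 0, 0], [0, 0, 0, 1, 0], [0, 0, 0, 0, 0], [0, 0, 0, 0, 0], [0, 0, 0, 0, 0], [0, 0, 0, 0, 0], [0, 0, 0, 0, 0]]

```text
time: 25.3
ee_pos: [462.8, -187.1, 142.1]
tcp_rot: [180.0, -0.0, -0.0]
ft_force: [-1.0, 0.7, 0.7]
width: -0.2
grasp_force: 0.0
```

```bash
cat > asc.py <<'E'
from h import *
s=sensors.state(); print(s["ee_pos"],s["ft_force"],s["torque"])
f=imaging.grab_frame("wrist")
print(proj(f,[[463,-187.5,165],[463,-187.5,157]]).round(1).tolist())
sub=cv2.cvtColor(f["img"],cv2.COLOR_RGB2GRAY)[212:252,290:360]
for r in sub[::2,::2]: print("".join(" .:-=+*#%@"[min(9,v//26)] for v in r))
E
python3 asc.py
```

```text
[ 462.84344973 -187.10792507  142.12662759] [-0.97819434  0.71175854  0.66713795] [ 0.00503381 -0.02353951 -0.01042851]
[[325.4, 257.8], [325.3, 250.8]]
============--%%#***#%%%%%%%%%@@%%%
============-+**********#%%@@@@@%@@
===========-=*************%@@@@@@@@
==========-=***##%%%##*****#%@@@@@@
=========-=*#%%%%%%%%%%%#****%@@@@@
==========*%%%%%%%%%%%%%%%****@@@@@
=========#%%%%%%%%%%%%%%%%%#**@@@@@
===+**+=#%%%%%%%%%##%%%%%%%%@**@@@@
==#####*#%%%%#*********%%%%%@@+@@@#
=##%%%%#**%%*************%%%@@*@@@:
+#%%%%%%##*+**************%%%@@%@-:
+%%%%%%%%##*******#*******+%%@@%*::
+%%%%%%%%%%#**####%%##*****+#@@@:::
=#%%%%%%%%%##%%%%%%%%%%%#****@@@:::
=+#%%%%%%%%#%%%%%%%%%%%%%%**+@@@:::
-*%#%%%%%%%%%%%%%%%%%%%%%%%*+@@@:::
*%%%##%%%%%####****####%%%%%*%@@:::
%%%%%##%%%#====:  :====#%%%%%*@@:::
%%%%%%%#%%#====:  :====#%%%%%*@@:::
%%%%%%#*%%*====:  :====*%%%%%#%-:::
```

move_arm:
  series:
    - [[0, 0, 0, 1, 0], [0, 0, 0, 0, 0], [0, 0, 0, 1, 0], [0, 0, 0, 0, 0], [0, 0, 0, 0, 0], [0, 0, 0, 0, 0], [0, 0, 0, 0, 0], [0, 0, 0, 0, 0]]

```text
time: 26.02
ee_pos: [462.8, -187.1, 140.1]
tcp_rot: [-180.0, 0.0, -0.0]
ft_force: [0.1, -0.8, 1.1]
width: -0.3
grasp_force: 0.2
```

move_arm:
  series:
    - [[0, 0, 0, 1, 0], [0, 0, 0, 0, 0], [0, 0, 0, 1, 0], [0, 0, 0, 0, 0], [0, 0, 0, 0, 0], [0, 0, 0, 0, 0], [0, 0, 0, 0, 0], [0, 0, 0, 0, 0]]

```text
time: 26.68
ee_pos: [462.7, -187.0, 138.0]
tcp_rot: [-180.0, 0.0, -0.0]
ft_force: [-0.2, -0.0, 0.7]
width: -0.2
grasp_force: 0.0
```

```bash
python3 asc.py
```

```text
[ 462.71352525 -187.04919781  138.0026572 ] [-0.24435182 -0.00168715  0.69117613] [-0.00305743  0.02142982  0.05021501]
[[325.5, 261.5], [325.4, 254.1]]
===========---*%%%%%%%%%%%%%%%%%%%%
============--%%##*#%%%%%%%%%%%%%%%
============-+**********#%%%%@@@@%%
===========-=*************%%%@@@@%%
==========-=****##%##******#%@@@@@@
===========*##%%%%%%%%%%#****%@@@@@
==========*%%%%%%%%%%%%%%%****@@@@@
===+**+==#%%%%%%%%%%%%%%%%%#**@@@@@
==#####**%%%%##*******#%%%%%#**@@@@
=##%%%%#**%%#************%%%@@+%@@@
+#%%%%%%##****************%%@@##@@+
*%%%%%%%%##****************%@@@*@@:
*%%%%%%%%%%#**#####%##*****+%%@%@::
=#%%%%%%%%%%*%%%@%%%%%%%#****%@@=::
=*%%%%%%%%%#%%%%%%%%%%%%%#**+%@@-::
=-*#%%%%%%%%%%%%%%%%%%%%%%#**#@@-::
-+%%##%%%%%#####***####%%%%%**@@-::
+%%%%##%%%#====-  :====#%%%%%*@@-::
%%%%%%%#%%#====:  :====#%%%%%*@@-::
%%%%%%%*%%*====:  :====*%%%%%#@@-::
```

move_arm:
  series:
    - [[0, 0, 0, 1, 0], [0, 0, 0, 0, 0], [0, 0, 0, 1, 0], [0, 0, 0, 0, 0], [0, 0, 0, 0, 0], [0, 0, 0, 0, 0], [0, 0, 0, 0, 0], [0, 0, 0, 0, 0]]

```text
time: 27.4
ee_pos: [462.8, -187.1, 136.0]
tcp_rot: [-180.0, 0.0, -0.0]
ft_force: [-0.1, -0.1, -1.0]
width: -0.0
grasp_force: 0.0
```

```bash
python3 asc.py
```

```text
[ 462.8273574  -187.05380262  136.04698504] [-0.05345427 -0.10754255 -0.98830401] [ 0.03555723 -0.04274969 -0.02870729]
[[325.5, 263.6], [325.4, 256.1]]
==========-----%%%%%%%%%%%%%%%%%%%%
=============-#%%%%%%%%%%%%%%%%%%%%
============-=%#****##%%%%%%%%%@@%%
===========-:************%%%%%%@@%%
===========-=*************#%%@@@@%%
==========-+***##%%%##******#@@@@@@
=========-=#%%@%%%%%%%%%%****#@@@@@
===+++====#%%%%%%%%%%%%%%%#***@@@@@
==#####*+#%%%%##*****#%%%%%#**%@@@@
=*#%%%##*#%%#************%%%%*+@@@@
+#%%%%%%##****************%%@@**@@@
*%%%%%%%%##*******##*******%@@%*@@+
*%%%%%%%%%%#**########*****+@@@*@@:
=#%%%%%%%%%%##%%%@%@%%%##**+@@@@%-:
=*%%%%%%%%%#%%%%%%%%%%%%%#***@@@=::
=-*#%%%%%%%%%%%%%%%%%%%%%%#**%@@=::
=-###%%%%%%#####**#####%%%%#*#@@=::
-%%%%##%%%#====:  :====#%%%%#*@@=::
%%%%%%##%%#====:  :====#%%%%%*@@=::
%%%%%%#*%%*====:  :====*%%%%%#@@=::
```

The tongue has stayed still in the wrist view since TCP 142 while the lid keeps approaching, so the button is moving down with the finger. I'll press on to the stop.

move_arm:
  series:
    - [[0, 0, 0, 1, 0], [0, 0, 0, 0, 0], [0, 0, 0, 0, 0], [0, 0, 0, 0.5, 0], [0, 0, 0, 0, 0], [0, 0, 0, 0, 0], [0, 0, 0, 0, 0], [0, 0, 0, 0, 0]]

```text
time: 28.12
ee_pos: [462.9, -187.1, 134.6]
tcp_rot: [180.0, -0.0, -0.0]
ft_force: [0.5, -0.0, 1.9]
width: 0.2
grasp_force: 0.5
```

```bash
python3 asc.py
```

```text
[ 462.8935824  -187.10040074  134.62818195] [ 0.51711844 -0.01113732  1.87400817] [-0.05630368 -0.05308128  0.00528677]
[[325.5, 265.1], [325.4, 257.4]]
=========-----:#%%%%%%%%%%%%%%%%%%%
===========---+%%%%%%%%%%%%%%%%%%%%
=============-%%%##%%%%%%%%%%%%%%%%
============-+*********##%%%%%%%%%%
===========--************#%%%%%@@%%
==========-=*****###*******#%@@@@@%
==========-*###%%@%@%%%##****@@@@@@
===+++====*%%%%%%%%%%%%%%#****%@@@@
==#####*=*%%%%%%%#**%%%%%%%***#@@@@
=*#%%%##*#%%%***********%%%%#**@@@@
+#%%%%%%#**%*************#%%%#*%@@@
*%%%%%%%%##*******#*******#%%%#+@@@
*%%%%%%%%%%#**########******@@@*@@-
+%%%%%%%%%%%*#%%@@%@@%%##**+@@@#@+:
=*%%%%%%%%%#%%%%%%%%%%%%%#***@@@#::
==*#%%%%%%%%%%%%%%%%%%%%%%#**%@@*::
=-+%#%%%%%%#####**#####%%%%#*#@@#::
-+%%%##%%%#====:  :====#%%%%#*@@#::
+%%%%%##%%#====:  :====#%%%%%*@@#::
%%%%%%%*%%*====:  :====*%%%%%#@@#::
```

move_arm:
  series:
    - [[0, 0, 0, 0.5, 0], [0, 0, 0, 0, 0], [0, 0, 0, 0.5, 0], [0, 0, 0, 0, 0], [0, 0, 0, 0, 0], [0, 0, 0, 0, 0], [0, 0, 0, 0, 0], [0, 0, 0, 0, 0]]

```text
time: 28.83
ee_pos: [462.9, -187.1, 133.6]
tcp_rot: [180.0, -0.0, -0.0]
ft_force: [1.3, 0.5, 1.3]
width: 0.1
grasp_force: 0.3
```

move_arm:
  series:
    - [[0, 0, 0, 0.5, 0], [0, 0, 0, 0, 0], [0, 0, 0, 0.5, 0], [0, 0, 0, 0, 0], [0, 0, 0, 0, 0], [0, 0, 0, 0, 0], [0, 0, 0, 0, 0], [0, 0, 0, 0, 0]]

```text
time: 29.5
ee_pos: [462.9, -187.1, 133.4]
tcp_rot: [180.0, -0.0, -0.0]
ft_force: [-2.2, 0.5, 10.3]
width: 0.1
grasp_force: 5.0
```

```bash
python3 asc.py
```

```text
[ 462.91370758 -187.11348817  133.40711239] [-2.19679033  0.49032428 10.25534725] [ 0.15786677  0.60362454 -0.01608019]
[[325.5, 266.4], [325.3, 258.6]]
=========------*%%%%%%%%%%%%%%%%%%%
==========----=%%%%%%%%%%%%%%%%%%%%
=============-#%%%%%%%%%%%%%%%%%%%%
============-+%#*****##%%%%%%%%%%%%
===========--************%%%%%%%%%%
===========-+*****#*******#%%@@@@%%
==========-+***##%%%###*****#@@@@@%
====++===-+#%%@%%%%%%%%%%****#%@@@@
==#####*=+#%%%%%%%%%%%%%%%#***%@@@@
=*#%%%##*#%%%%#*******%%%%%%***@@@@
+#%%%%%%#**%#************%%%%*+@@@@
*%%%%%%%%##***************%%%%**@@@
*%%%%%%%%%%#**########*****%%%@+@@#
+%%%%%%%%%%###%%%@@@@%%##**+@@@*@@:
=#%%%%%%%%%#%%%%%%%%%%%%%#**%@@@@-:
==#%%%%%%%%%%%%%%%%%%%%%%%#**@@@+::
=--*#%%%%%%#####**#####%%%%#*@@@#::
--%%###%%%#====-  :====#%%%%##@@#::
-%%%%%##%%#====:  :====#%%%%%*@@#::
%%%%%%#*%%*====:  :====*%%%%%#@@#::
```

The finger hit a firm stop at 10 N after about 8 mm of travel, so the button is fully down. Landing on the rim would have stopped it at 2 mm. Now I'll let go and lift away.

move_arm:
  series:
    - [[0, 0, 0, -2, 0], [0, 0, 0, -5, 0], [0, 0, 0, -20, 0], [0, 0, 0, -40, 0], [0, 0, 0, -40, 0], [0, 0, 0, -30, 0], [0, 0, 0, 0, 0], [0, 0, 0, 0, 0]]

```text
time: 30.22
ee_pos: [463.8, -187.4, 271.3]
tcp_rot: [179.9, -0.2, -0.0]
ft_force: [0.6, 0.2, -0.7]
width: -0.3
grasp_force: 0.0
```

Run:
```python
from h import *
s=sensors.state(); print(s["time"],s["ee_pos"],s["ft_force"])
f=imaging.grab_frame("wrist"); g0=dict(np.load("last.npz")); g0["img"]=g0.pop("w")
# button pad: bright pixels around; compare projected pad circle z for 165 vs 157 via edge contrast
gray=cv2.GaussianBlur(cv2.cvtColor(f["img"],cv2.COLOR_RGB2GRAY),(0,0),.8).astype(np.float32)
a=np.radians(np.arange(0,360,4))
def samp(r,z,c): return cv2.remap(gray,proj(f,np.c_[c[0]+r*np.cos(a),c[1]+r*np.sin(a),np.full(a.size,z)]).astype(np.float32)[None],None,cv2.INTER_LINEAR)[0]
for z in range(151,171,2):
    print(z,round(max(np.abs(samp(12.5,z,(x,y))-samp(15,z,(x,y))).mean() for x in np.arange(460,467,.5) for y in np.arange(-191,-184,.5)),2))
p=proj(f,[463.5,-187.5,160])[0].astype(int); print(p)
sub=gray[p[1]-22:p[1]+22:1,p[0]-34:p[0]+30:1]
for r in sub[::2]: print("".join(" .:-=+*#%@"[min(9,int(v)//26)] for v in r))
```

```text
30.2167 [ 463.78093509 -187.4289501   271.2814088 ] [ 0.64380564  0.22629056 -0.69706893]
151 60.95
153 60.47
155 59.81
157 58.77
159 57.94
161 57.82
163 57.1
165 55.86
167 52.48
169 47.4
[323 189]
-----------------------------=*%@@@@@@@@@@@@@@@@@@@@@@@@@@@@@@%*
----------------------------=+#%##**####%%@@@@@@@@@@@@@@@@@@@@#=
-------------------===-----=+*****###******#%@@@@@@@@@@@@@@@@#=:
----------------=+*****+===*%%@%%%%##%%@@@%%#*#%@@@@@@@@@@@%*=::
--------------==*##%%###***####********##%%@@%###@@@@@@@@@%*-:::
--------------=+*##%%%%#####**##%%%%%%%#####%@@@%%@@@@@@@#+-::::
---------------=+*###%%%%%%%%@@@@@@@@@@@@@@%##%@@%%@@@@@#=::::::
----------------==+*####%%%@@@@@@@@@@@@@@@@@@%%@@@%@@@%*=:::::::
------------------=+**###%@@@@@@@@@@@@@@@@@@@@@@@@@@@%+-::::::::
----------------=+*###**%@@@@@@@@@@@@@@@@@@@@@@@@@@@#+-:::::::::
---------------+*#######%@@@@@@@@@@@@@@@@@@@@@@@@@@%=:::::::::::
-------------+*#%%######%@@@@@@@@@@@@@@@@@@@@@@@@@@#=:::::::::::
-----------+*#%%%%##%%%@@@@@@@@@@@@@@@@@@@@@@@@@@@%+::::::::::::
-------=+*##%%%%##%%@@@@@@@@@@@@@@@@@@@@@@@@@@@@@%+:::::::::::::
----=+*##%%%%#%%%#%%@@@@@@@@@@@@@@@@@@@@@@@@@@@@#+::::::::::::::
-=+*##%%%%##%%%###%%@@@@@@@@@@@@@@@@@@@@@@@@@@%*=:::::::::::::::
*##%%%%###%%##%##%%@@@@@@@@@@@@@@@@@@@@@@@@%*=-:::::::::::::::::
%%%%%########%##%%@@@@@@@@@@@@@@@@@@@@%#*+=-::::::::::::::::::::
##%%###########%%%@@@@@@@@@@@@@@@@@@%*-:::::::::::::::::::::::::
##########%%##%%@@@@@@@@@@@@@@@@@@#+-:::::::::::::::::::::::::::
#%%###%########%@@@@@@@@@@@@@@@@#+-:::::::::::::::::::::::::::::
####%##########%@@@@@@@@@@@@@%#+-:::::::::::::::::::::::::::::::
```

The 8 mm press travel, the firm stop and the tongue sitting in the rim gap all agree, and the arm is clear, so I'm handing in.

```bash
python3 -c "
from workcell import job
print(job.job_done())"
```

```text
the job is handed in; nothing more can be done
None
```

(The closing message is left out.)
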